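# Open the blade box's worn combination lock

### The arm

A 7-joint arm with a two-finger parallel gripper is mounted at the origin on the work surface. World frame = base frame: x ahead of the robot, y to its left, z up, the work surface at z = 0. Lengths are in mm, angles in rad, forces in N, time in s.
With the tool pointing down it reaches from about 400 to 875 mm from the base axis. Payload 6.5 kg.
Tool frame: the origin (TCP) lies between the finger pads; the fingertips stand 14 mm ahead of it and the grasp point (between the pads) lies 5 mm behind it; y points along the fingers, x is the direction in which the jaws open and shut, and the axes are right-handed (so a half turn about y gives the same grasp; the last joint's range is limited). The gripper opens to 88 mm and grips with 3 to 60 N. Pads are 18 mm wide; open, the fingers measure 123 mm over their backs; the gripper's body (75 mm by 187 mm) begins 45 mm behind the grasp point.
Start: joints at [-1.223, 0.536, -0.004, 1.538, 0.003, 1.067, -0.071], TCP at [261.354, 595.134, 223.616] pointing down, gripper open.
Joint ranges: [-2.7, 2.7], [-0.37, 2.16], [-1.27, 1.26], [0.24, 2.4], [-1.31, 4.45], [0.19, 1.91], [-2.76, 2.76]. Speed limits (rad/s): [2.39, 2.39, 3.14, 3.14, 3.14, 3.14, 3.14].

### API

Orientations are given as [roll, pitch, yaw] about the fixed x, y, z axes, in that order (R = Rz(yaw) Ry(pitch) Rx(roll)).
In Python, from workcell import get_state, viewer, ticket gives the robot as it stands.
- The arm moves only by the tool carry_out, never from a script. Its argument "series" is a list of rows, each a list of 7 numbers: the shift along the tool's x, y, z in m, then the turn, a rotation vector about the tool's x, y, z in rad, then the finger opening in m, from 0 to 0.0881. In form: [[tx, ty, tz, wx, wy, wz, jaw], ...]. A call has 1 to 20 rows; each row shifts and turns the commanded pose from where the row before left it, along the tool's axes as they then stand; what a row does not reach is not made up. A row lasts 1/10 s, in which the tool goes at most 50 mm and 8.59 degrees, less where a joint would pass 70% of its speed; a pose out of reach is approached as far as the arm can. A call with a gripper value outside its range is refused whole. The fingers move at their own pace and stop on an object; "squeeze" is the grip in N (left out, the last holds). Time passes only in rows, so rows that do not move let the fingers close. It gives the time, the measured TCP pose, the force and the opening at its end, in the units of the state.
- get_state(): the state, without advancing time (a new reading comes with each control period).
- viewer.snapshot(name): name is "scene" or "top"; returns the picture (480x640x3 uint8, blue, green, red); there is no depth.
- viewer.camera_params(name): a dict with "vfov" (degrees; the focal length in pixels is half the picture's height over the tangent of half this angle, whatever the lens; pixels are square), "cx", "cy" (the principal point, pixels), "D" ([k1, k2, p1, p2, k3] as OpenCV has them; the pictures are not rectified), "world_to_cam" (4x4, takes a point from world to camera coordinates). Camera axes: x right, y down, z forward; pixel columns grow to the right and rows downward; lengths in mm; the calibration is good to about 2 mm. A picture is of the moment at which its call begins. camera_params takes no time and is no camera call.
- ticket.job_done(): hands the job in, once; it reports no verdict.
Trained networks look in the newest picture that a camera, given by its name, has taken for a name from the list of things; names that differ only in an ending like _2 or _b are one class to them, and where a whole thing is asked for, a point or a joint stands for the part that bears it (a point fixed in the world has none). Each returns a list of dicts, best first, with "confidence" (0 to 1); they miss things now and then, are a little off and sometimes report something else, mostly with a low value. They report only what shows in the picture. A call takes as long as a camera call.
- viewer.search_frame(name, camera): "bbox" ([left, top, right, bottom] in pixels, round what is visible of it).
- viewer.cut_out(name, camera): "pixels" (480x640 bool, what is visible of it) and "bbox" ([left, top, right, bottom] in pixels, round what is visible of it).
- viewer.landmark_of(name, camera): "location" ([column, row] in pixels: a listed point, or the origin of a listed thing).
The state is a dict: "time": time; "joints": joint angles; "joint_velocities": joint speeds; "tau": joint torques, N m; "tcp_pos": TCP position; "eef_rot": TCP orientation; "contact_force": force on the tool from outside, world axes, zero at the start; "ft_torque": the same for the moment, N m; "grip_width": finger opening in mm.
Only numpy, scipy, OpenCV 4.12 (cv2) and the standard library are available. Lean on these libraries where they do the work, as an engineer would, in place of code of your own. Each camera call takes 0.05 s, during which the arm holds its last target. There are 200 camera calls.

### The job

The saw-blade box on the bench is shut by a worn two-dial combination lock. Turn the red dial to 4 first and feel around that number until it drops into its catch, then do the same with the blue dial at 2; ease off as soon as a dial catches, and never force a dial against its catch or tug at a shackle that is still locked. Then draw the shackle fully up to its open position, let go of it, and leave the tape measure, the offcut and the sanding block alone.

Things in the scene. Friction and masses are not known exactly. Their poses are not given: they have to be found in the camera images.
- lock_box: Teal steel box fixed to the bench, 150 (x) by 280 (y) by 80 mm high; origin under its centre, z up, front to -x. On its flat top: the red dial (axis at x -10, y +85 mm), the blue dial (x -10, y -85 mm) and between them the steel U-shackle (x +20, y 0). Round each dial are the fixed numerals 0 to 6, 30 degrees apart on a half circle. The lock is worn, so a dial's catch is off its number.
- red_dial_grip (a point): Grip point of the red dial, on its upright axis, 112 mm above the bench, 12 mm below the dial's top. The dial is a bar 46 mm long and 12 mm thick, top at 124 mm, on a round foot 50 mm across whose top is at 90 mm. The axes turn with the dial: y along the bar to the end with the white pointer line, x across it, z up.
- blue_dial_grip (a point): The grip point of the blue dial, which is made just like the red one; same axes.
- red_dial (a joint): Red pointer's angle, rad: 0 at numeral 0 (along the box's +y), growing clockwise from above, 0.524 per numeral, 0 to 3.14. Starts below its number 4 (2.094); the real catch is within 0.25 of it, either side. Turns with 0.05-0.1 N m; turned under 0.5 rad/s it drops in: the shackle jumps 4 mm and the dial is stopped both ways (play 0.09), torque rises at once. Over 0.4 N m there is forcing it.
- blue_dial (a joint): Blue pointer's angle, same zero, sense and scale. Starts above its number 2 (1.047); its real catch too is within 0.25 of it, either side, and can only be felt once the red dial has caught. When it drops in, the shackle jumps to about 15 mm and this dial too is stopped both ways; over 0.4 N m there is forcing it.
- shackle (a joint): Height of the shackle above its locked position, m, 0 to 0.042 (fully open, end stop); a spring pushes it up. About 0 when locked, 0.0045 when the red dial has caught, about 0.015 when the blue one has too. From there it is drawn up with less than 5 N, and stays where it is left.
- shackle_bar (a point): Middle of the shackle's steel handle bar, a round bar 12 mm thick and 56 mm long along the box's y (the point's y), on two 9 mm legs 40 mm apart; 125 mm above the bench when locked (45 mm above the box's top), and it rises with the shackle.
- tape_center (a point): Centre of a loose red and black tape measure, 62 x 40 x 58 mm; to be left alone.
- offcut_center (a point): Centre of a loose dark wood offcut, 70 x 45 x 40 mm; to be left alone.
- sanding_center (a point): Centre of a loose cork and grey sanding block, 110 x 60 x 40 mm; to be left alone.

How it is judged (in metres and radians):
On the way, in this order (a step that is already met when the one before it is completed fails the run):
1. the red dial has caught near 4: the shackle has jumped up by its first step (value of joint shackle above 0.003 m and value of joint red_dial between 1.74 and 2.45 rad), for 0.2 s.
2. the blue dial has caught near 2: the shackle is free and has sprung up (value of joint shackle above 0.009 m and value of joint blue_dial between 0.7 and 1.4 rad), for 0.2 s.
At the end, for the whole second after the job is handed in: the shackle stands still at least 36 mm up (of 42 mm) (value of joint shackle above 0.036 m and velocity of joint shackle between -0.01 and 0.01 m/s); the robot touches nothing.
It fails at once if a dial is forced against its catch or the locked shackle is tugged: more than 16 N between the shackle and the red dial's disc (contact force between shackle and red_dial above 16 N).
It fails at once if the same with the blue dial's disc (contact force between shackle and blue_dial above 16 N).
It fails at once if the tape measure is moved by more than 20 mm (distance of tape_center from where it was at the start of the episode above 0.02 m).
It fails at once if the offcut is moved by more than 20 mm (distance of offcut_center from where it was at the start of the episode above 0.02 m).
It fails at once if the sanding block is moved by more than 20 mm (distance of sanding_center from where it was at the start of the episode above 0.02 m).
It also fails if it takes over 72 s, if anything falls off the work surface, if the arm or the gripper's body presses on something with over 40 N, if the wrist force passes 120 N, or if a joint passes its speed limit or range.

## Working session

There is one attempt and no reset: what is moved stays moved. The work goes in short steps, Python scripts to look and compute and a tool call to move; the robot and the scene stay as the last step left them, time stands still between calls to the robot, and variables do not carry over. Pictures are saved under pics/ and viewed, about 8 in all and at most 12, crops included, and the job is handed in when it is done.

Besides the shell and the picture viewer there is one more tool, called after "Emit:" as name(argument=value, ...), one argument or row to a line, values as JSON. carry_out: Moves the arm, as the interface text tells. Its arguments: {"type":"object","properties":{"series":{"type":"array"},"squeeze":{"type":"number"}},"required":["series"]}

```bash
mkdir -p pics; ls; cat > h.py <<'E'
import numpy as np, cv2
from workcell import get_state, viewer, ticket
def cam(n):
    p=viewer.camera_params(n); f=240/np.tan(np.radians(p['vfov'])/2)
    K=np.array([[f,0,p['cx']],[0,f,p['cy']],[0,0,1.]]); return K,np.array(p['D'],float),np.array(p['world_to_cam'])
def ray(n,uv):
    K,D,T=cam(n); q=cv2.undistortPoints(np.array([[uv]],float),K,D)[0,0]
    R,t=T[:3,:3],T[:3,3]; return -R.T@t, R.T@np.array([q[0],q[1],1])
def at_z(n,uv,z):
    o,d=ray(n,uv); return o+d*(z-o[2])/d[2]
def proj(n,P):
    K,D,T=cam(n); return cv2.projectPoints(np.array(P,float).reshape(-1,1,3),cv2.Rodrigues(T[:3,:3])[0],T[:3,3],K,D)[0][:,0]
def tri(obs):
    A=0;b=0
    for n,uv in obs:
        o,d=ray(n,uv); d/=np.linalg.norm(d); M=np.eye(3)-np.outer(d,d); A=A+M; b=b+M@o
    return np.linalg.solve(A,b)
E
python3 - <<'E'
from h import *
s=get_state(); print({k:np.round(v,3) for k,v in s.items()})
for n in('scene','top'):
    cv2.imwrite(f'pics/{n}0.png',viewer.snapshot(n))
    for nm,z in(('lock_box',0),('red_dial_grip',112),('blue_dial_grip',112),('shackle_bar',125),('tape_center',29),('offcut_center',20),('sanding_center',20)):
        for r in viewer.landmark_of(nm,n)[:2]: print(n,nm,round(r['confidence'],2),np.round(r['location']),np.round(at_z(n,r['location'],z)))
    o,d=ray(n,(320,240));print(n,o,d)
E
```

```text
pics
{'time': np.float64(0.0), 'joints': array([-1.223,  0.537, -0.004,  1.539,  0.003,  1.067, -0.071]), 'joint_velocities': array([ 0.001, -0.   , -0.   , -0.   , -0.001,  0.002,  0.001]), 'tau': array([-0.0000e+00, -5.7099e+01,  9.9100e-01, -2.5161e+01, -5.6000e-02,
        1.8000e-02,  0.0000e+00]), 'tcp_pos': array([261.129, 594.57 , 222.756]), 'eef_rot': array([-1.571,  0.002,  1.157]), 'contact_force': array([-0.415,  1.139, -0.226]), 'ft_torque': array([-0.042,  0.029,  0.024]), 'grip_width': np.float64(87.678)}
scene lock_box 0.71 [347. 296.] [592.  -9.   0.]
scene lock_box 0.45 [313. 286.] [509. -34.   0.]
scene red_dial_grip 0.86 [377. 250.] [608.  80. 112.]
scene blue_dial_grip 0.59 [313. 292.] [554. -94. 112.]
scene shackle_bar 0.55 [355. 276.] [608. -15. 125.]
scene tape_center 0.61 [231. 435.] [ 585. -410.   29.]
scene offcut_center 0.87 [379. 170.] [445. 361.  20.]
scene sanding_center 0.61 [443. 184.] [616. 420.  20.]
scene [ 838.9456326  -464.27507897 1029.17439303] [-0.321004    0.44481468 -0.83627067]
top lock_box 0.97 [326. 222.] [587.  -2.   0.]
top red_dial_grip 0.83 [287. 207.] [608.  84. 112.]
top red_dial_grip 0.34 [329. 210.] [605. -11. 112.]
top blue_dial_grip 0.88 [360. 235.] [549. -80. 112.]
top shackle_bar 0.57 [329. 209.] [606. -11. 125.]
top tape_center 0.56 [495. 227.] [ 581. -402.   29.]
top offcut_center 0.93 [172. 274.] [452. 360.  20.]
top sanding_center 0.66 [148. 206.] [616. 425.  20.]
top [ 458.75271806  -13.26175616 1335.97423257] [ 0.06335001  0.01735218 -0.99784455]
```

```bash
python3 - <<'E'
from h import *
im=cv2.imread('pics/top0.png'); a=cv2.resize(im[150:310,230:430],None,fx=4,fy=4,interpolation=cv2.INTER_CUBIC)[:600]
cv2.imwrite('pics/top0c.png',a)
im=cv2.imread('pics/scene0.png'); a=cv2.resize(im[220:340,270:430],None,fx=5,fy=5,interpolation=cv2.INTER_CUBIC)
cv2.imwrite('pics/scene0c.png',a)
E
```

```text
(no output)
```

View pics/top0c.png

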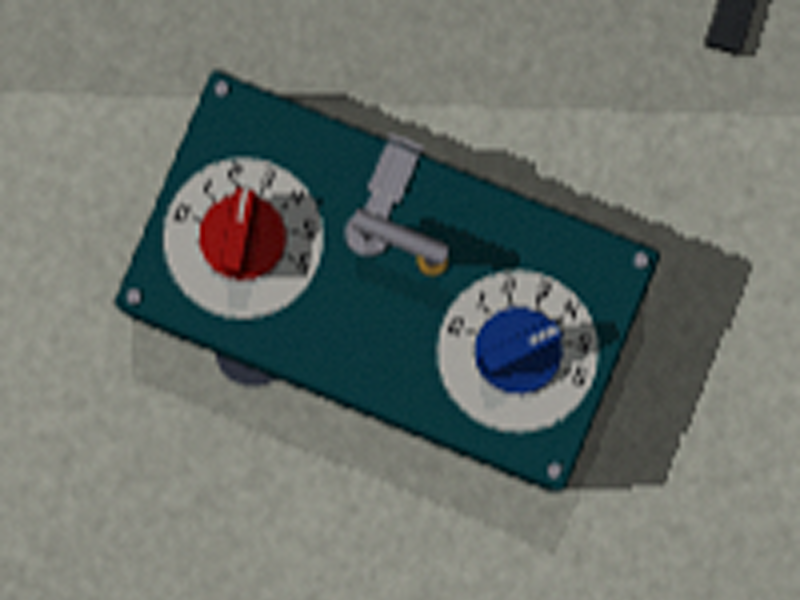

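View pics/scene0c.png

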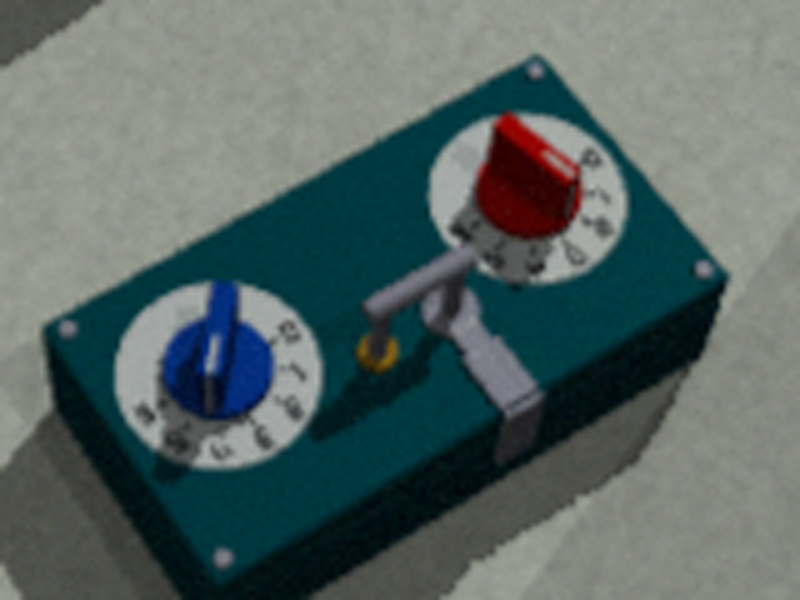

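View pics/scene0.png

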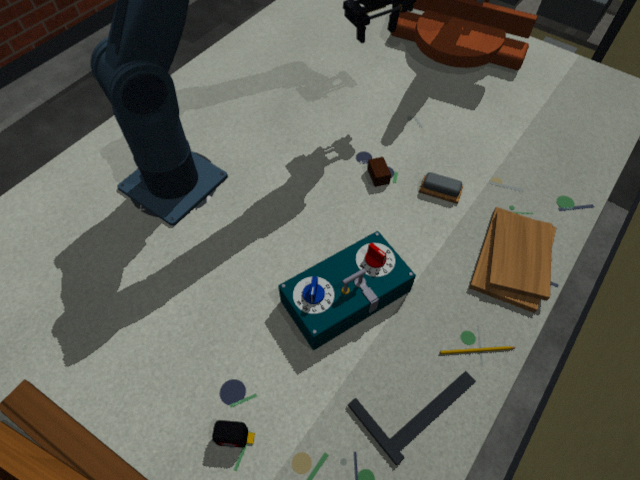

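```bash
cat > pose.py <<'E'
from h import *
from scipy.optimize import least_squares
# local: back-left(+x,+y), front-left, front-right, back-right
L=np.array([[75,140],[-75,140],[-75,-140],[75,-140]],float)
top=np.array([[217,72],[119,306],[560,491],[659,255]])/4+[230,150]
sc=np.array([[727,275],[537,55],[44,326],[218,582]])/5+[270,220]
def W(p,l,z):
    c,s=np.cos(p[2]),np.sin(p[2]); l=np.atleast_2d(l)
    return np.c_[p[0]+c*l[:,0]-s*l[:,1],p[1]+s*l[:,0]+c*l[:,1],np.full(len(l),z)]
def fit(c): return least_squares(lambda p:np.concatenate([(proj(n,W(p,L,80))-o).ravel() for n,o in c]),[587,-2,-.4])
if __name__=='__main__':
    for c in ([('top',top)],[('scene',sc)],[('top',top),('scene',sc)]):
        r=fit(c); print(np.round(r.x,3),np.round(r.fun,1))
    p=r.x
    for n,l in(('red',(-10,85)),('blue',(-10,-85)),('sh',(20,0))): print(n,W(p,l,112).round(1))
    for n,q in(('top',(np.array([[240,272],[245,190]])/4+[230,150])),('scene',np.array([[503,117],[578,180]])/5+[270,220])):
        a,b=[at_z(n,u,124) for u in q]; d=b-a; print('red',n,np.linalg.norm(d),p[2]+np.pi/2-np.arctan2(d[1],d[0]),(a+b)/2)
    for n,q in(('top',(np.array([[484,373],[558,327]])/4+[230,150])),('scene',np.array([[225,283],[210,365]])/5+[270,220])):
        a,b=[at_z(n,u,124) for u in q]; d=b-a; print('blue',n,np.linalg.norm(d),p[2]+np.pi/2-np.arctan2(d[1],d[0]),(a+b)/2)
E
python3 pose.py
```

```text
[ 5.84602e+02 -6.22200e+00 -3.74000e-01] [-0.7 -1.2 -1.8  0.1  1.1  1.3  1.4 -0.3]
[ 5.88714e+02 -9.28400e+00 -3.68000e-01] [ 1.5 -0.1  0.4 -1.7 -1.4 -0.5 -0.4  1.5]
[ 5.86567e+02 -7.53500e+00 -3.71000e-01] [-0.3 -1.9 -1.2 -0.5  1.8  0.3  2.  -1.4  1.1 -0.9  0.1 -2.5 -1.6 -1.7
 -0.9  0.2]
red [[608.   75.3 112. ]]
blue [[546.4 -83.1 112. ]]
sh [[605.2 -14.8 112. ]]
red top 45.72060939404267 1.233548541837619 [605.77924597  74.57749081 124.        ]
red scene 45.92644631150412 1.3826449922078885 [611.94982192  73.35756939 124.        ]
blue top 48.00652835910159 2.1908884184285053 [543.24771734 -80.67028631 124.        ]
blue scene 40.10226707021489 2.2940962856021834 [547.81362182 -83.58330682 124.        ]
```

Emit:
carry_out(
  series=[
    [-0.0198, 0, -0.031, 0, 0, 0, 0.05],
    [-0.0198, 0, -0.031, 0, 0, 0, 0.05],
    [-0.0198, 0, -0.031, 0, 0, 0, 0.05],
    [-0.0198, 0, -0.031, 0, 0, 0, 0.05],
    [-0.0198, 0, -0.031, 0, 0, 0, 0.05],
    [-0.0198, 0, -0.031, 0, 0, 0, 0.05],
    [-0.0198, 0, -0.031, 0, 0, 0, 0.05],
    [-0.0198, 0, -0.031, 0, 0, 0, 0.05],
    [-0.0198, 0, -0.031, 0, 0, 0, 0.05],
    [-0.0198, 0, -0.031, 0, 0, 0, 0.05],
    [-0.0198, 0, -0.031, 0, 0, 0, 0.05],
    [-0.0198, 0, -0.031, 0, 0, 0, 0.05],
    [-0.0198, 0, -0.031, 0, 0, 0, 0.05],
    [-0.0198, 0, -0.031, 0, 0, 0, 0.05],
    [-0.0198, 0, -0.031, 0, 0, 0, 0.05],
    [-0.0198, 0, -0.031, 0, 0, 0, 0.05],
    [-0.0198, 0, -0.031, 0, 0, 0, 0.05],
    [0, 0, 0, 0, -0.1, 0, 0.05],
    [0, 0, 0, 0, -0.1, 0, 0.05],
    [0, 0, 0, 0, -0.1, 0, 0.05],
  ],
  squeeze=10,
)

```text
time: 2.8
tcp_pos: [608.7, 74.7, 223.6]
eef_rot: [-1.571, 0.0, 1.461]
contact_force: [-0.7, 0.8, -0.4]
grip_width: 50.2
```

```bash
cat >> h.py <<'E'
from scipy.spatial.transform import Rotation as Ro
def st():
    s=get_state(); print('t',round(float(s['time']),2),'tcp',np.round(s['tcp_pos'],1),'rot',np.round(s['eef_rot'],3),'F',np.round(s['contact_force'],2),'M',np.round(s['ft_torque'],3),'w',round(float(s['grip_width']),1),'j',np.round(s['joints'],2)); return s
def togo(s,P):
    print('tool delta mm',np.round(Ro.from_euler('xyz',s['eef_rot']).as_matrix().T@(np.array(P)-s['tcp_pos']),1))
E
python3 - <<'E'
from h import *
s=st(); togo(s,[608,75.3,109])
im=viewer.snapshot('scene'); cv2.imwrite('pics/s1.png',cv2.resize(im[180:330,290:490],None,fx=4,fy=4,interpolation=cv2.INTER_CUBIC))
R=Ro.from_euler('xyz',s['eef_rot']).as_matrix(); t=np.array(s['tcp_pos'])
print((proj('scene',[t+R@[x,14,0] for x in(-25,25)])-[290,180])*4)
E
```

```text
t 2.8 tcp [608.7  74.7 223.6] rot [-1.571  0.     1.461] F [-0.75  0.75 -0.36] M [ 0.04   0.023 -0.009] w 50.2 j [-0.27  0.47  0.1   1.65 -0.05  1.02  1.31]
tool delta mm [  0.5 114.6   0.7]
[[335.62238589 216.15081656]
 [394.92753862 158.54291533]]
```

View pics/s1.png

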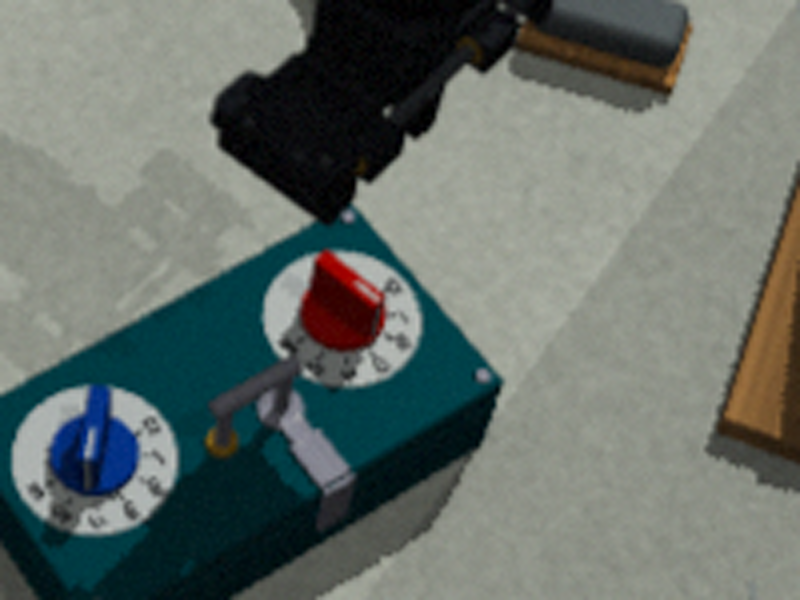

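Emit:
carry_out(
  series=[
    [0, 0.025, 0, 0, 0, 0, 0.05],
    [0, 0.025, 0, 0, 0, 0, 0.05],
    [0, 0.025, 0, 0, 0, 0, 0.05],
    [0, 0.02, 0, 0, 0, 0, 0.05],
    [0, 0.01, 0, 0, 0, 0, 0.05],
    [0, 0.009, 0, 0, 0, 0, 0.05],
    [0, 0, 0, 0, 0, 0, 0.05],
  ],
)

```text
time: 3.55
tcp_pos: [608.2, 75.0, 109.0]
eef_rot: [-1.57, 0.0, 1.456]
contact_force: [0.7, 0.5, -0.5]
grip_width: 50.0
```

```bash
python3 - <<'E'
from h import *
s=st()
im=viewer.snapshot('scene'); cv2.imwrite('pics/s2.png',cv2.resize(im[200:320,290:450],None,fx=5,fy=5,interpolation=cv2.INTER_CUBIC))
E
```

```text
t 3.55 tcp [608.2  75.  109. ] rot [-1.57   0.     1.456] F [ 0.69  0.5  -0.45] M [ 0.039 -0.002  0.047] w 50.0 j [-0.26  0.61  0.09  1.73 -0.07  0.8   1.32]
```

View pics/s2.png

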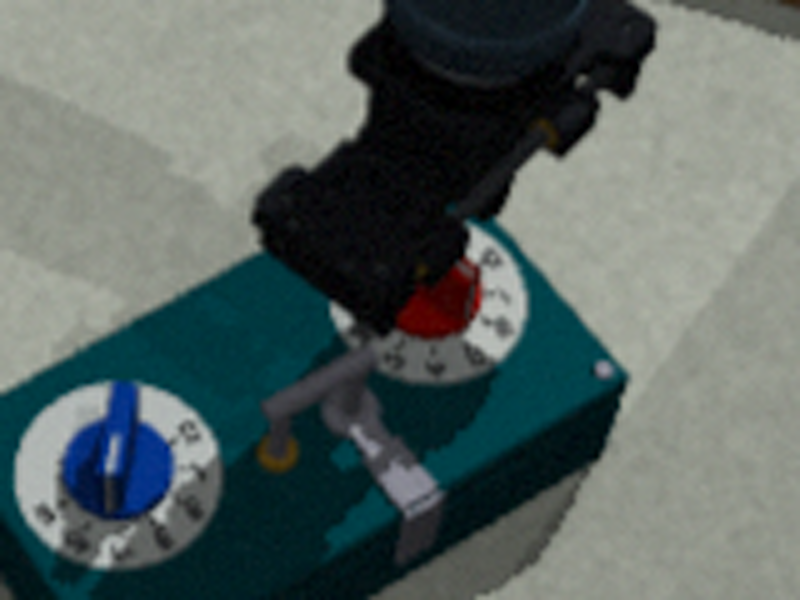

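Emit:
carry_out(
  series=[
    [0, 0, 0, 0, 0, 0, 0.03],
    [0, 0, 0, 0, 0, 0, 0.02],
    [0, 0, 0, 0, 0, 0, 0.01],
    [0, 0, 0, 0, 0, 0, 0.008],
    [0, 0, 0, 0, 0, 0, 0.008],
    [0, 0, 0, 0, 0, 0, 0.008],
  ],
  squeeze=8,
)

```text
time: 4.2
tcp_pos: [608.6, 75.0, 109.7]
eef_rot: [-1.571, -0.0, 1.457]
contact_force: [-0.6, 0.7, 0.5]
grip_width: 8.2
```

```bash
python3 -c "
from h import *
st()"
```

```text
t 4.2 tcp [608.6  75.  109.7] rot [-1.571 -0.     1.457] F [-0.64  0.74  0.5 ] M [ 0.024 -0.053 -0.008] w 8.2 j [-0.26  0.61  0.09  1.73 -0.07  0.8   1.32]
```

```bash
python3 - <<'E'
from h import *
a=viewer.snapshot('scene')[220:340,290:450]; b=viewer.snapshot('top')[170:290,250:410]
cv2.imwrite('pics/s3.png',np.vstack([cv2.resize(i,None,fx=4,fy=2.5*1.0,interpolation=cv2.INTER_CUBIC) for i in(a,b)]))
E
```

```text
(no output)
```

View pics/s3.png

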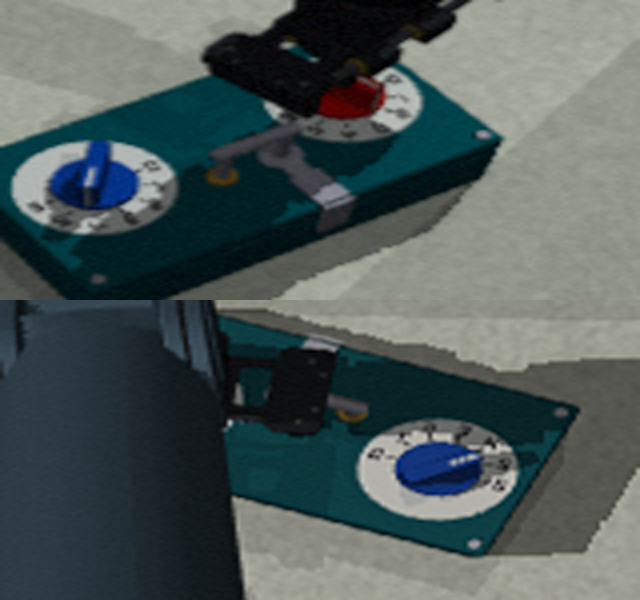

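Emit:
carry_out(
  series=[
    [0, 0, 0, 0, 0, 0, 0.0],
    [0, 0, 0, 0, 0, 0, 0.0],
    [0, 0, 0, 0, 0, 0, 0],
  ],
)

```text
time: 4.6
tcp_pos: [608.5, 75.0, 109.6]
eef_rot: [-1.571, 0.0, 1.457]
contact_force: [-1.0, -0.5, 0.2]
grip_width: 0.2
```

```bash
python3 -c "
from h import *
st()"
```

```text
t 4.6 tcp [608.5  75.  109.6] rot [-1.571  0.     1.457] F [-0.99 -0.51  0.19] M [0.036 0.003 0.059] w 0.2 j [-0.26  0.61  0.09  1.73 -0.07  0.8   1.32]
```

```bash
python3 - <<'E'
from h import *
from pose import W
s=st(); im=viewer.snapshot('scene'); o=np.array([300,190]); k=6
c=cv2.resize(im[190:290,300:430],None,fx=k,fy=k,interpolation=cv2.INTER_CUBIC)
R=Ro.from_euler('xyz',s['eef_rot']).as_matrix(); t=np.array(s['tcp_pos'])
def dot(P,col):
    for q in proj('scene',P): cv2.circle(c,tuple(int(v) for v in (q-o)*k),4,col,-1)
dot([t+R@[0,y,z] for y in(14,0,-5,-45) for z in(-9,9)],(0,255,255))
p=[586.6,-7.5,-.371]
th=1.31; b=np.array([-np.sin(th)*-1,np.cos(th)])*23
dot(np.vstack([W(p,np.array([-10,85])+q*b,124) for q in(-1,0,1)]),(0,255,0))
dot(W(p,[[75,140],[-75,140],[-75,-140],[75,-140]],80),(255,0,255))
cv2.imwrite('pics/s4.png',c)
E
```

```text
t 4.6 tcp [608.5  75.  109.6] rot [-1.571  0.     1.457] F [-0.99 -0.51  0.19] M [0.036 0.003 0.059] w 0.2 j [-0.26  0.61  0.09  1.73 -0.07  0.8   1.32]
```

View pics/s4.png

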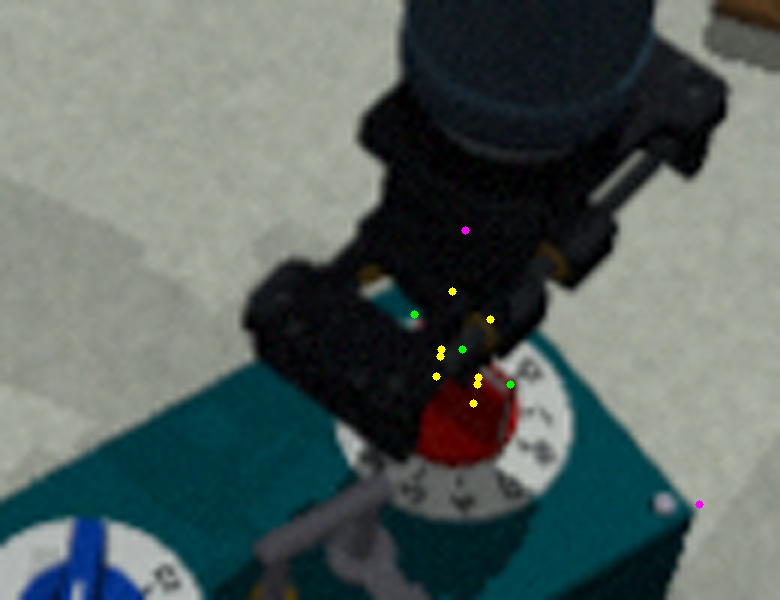

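```bash
python3 - <<'E'
from h import *
s=st(); im=viewer.snapshot('scene'); o=np.array([300,180]); k=6
c=cv2.resize(im[180:280,300:430],None,fx=k,fy=k,interpolation=cv2.INTER_CUBIC)
c=cv2.convertScaleAbs(c,alpha=2.5,beta=20)
R=Ro.from_euler('xyz',s['eef_rot']).as_matrix(); t=np.array(s['tcp_pos'])
def box(xs,ys,zs,col):
    P=(proj('scene',[t+R@[x,y,z] for x in xs for y in ys for z in zs])-o)*k
    for i in range(8):
        for j in range(i):
            if bin(i^j).count('1')==1: cv2.line(c,tuple(P[i].astype(int)),tuple(P[j].astype(int)),col,1)
box((-93,93),(-50,-60),(-37,37),(255,0,255)); box((-17,17),(14,-50),(-9,9),(0,255,255))
cv2.imwrite('pics/s5.png',c)
for nm in('red_dial_grip','red_dial'): 
    for cc in('scene',): print(nm,[(round(r['confidence'],2),r['location']) for r in viewer.landmark_of('red_dial_grip',cc)])
E
```

```text
t 4.65 tcp [608.6  75.1 109.6] rot [-1.571 -0.     1.457] F [0.61 0.45 0.15] M [0.033 0.    0.002] w 0.0 j [-0.26  0.61  0.09  1.73 -0.07  0.8   1.32]
red_dial_grip [(0.59, [377.4, 250.4])]
red_dial [(0.59, [377.4, 250.4])]
```

View pics/s5.png

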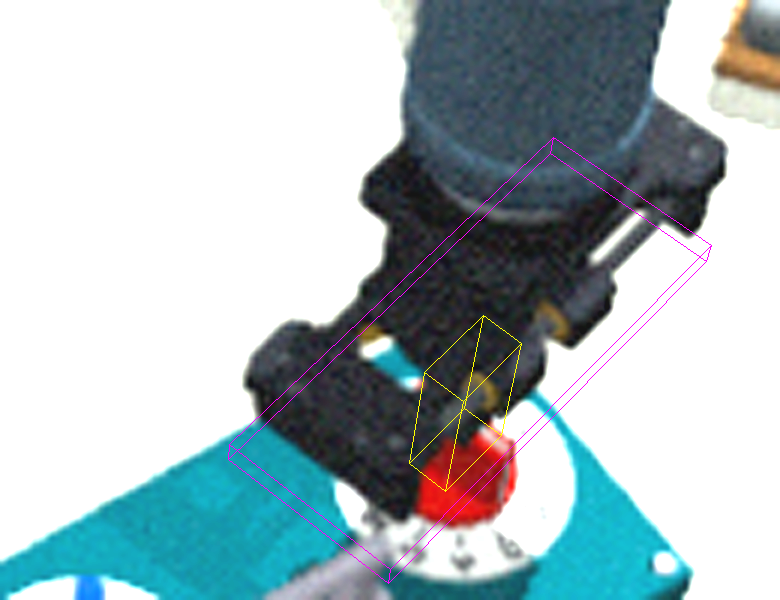

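```bash
python3 - <<'E'
from h import *
R=Ro.from_euler('xyz',[-1.571,.002,1.157]).as_matrix(); t=np.array([261.1,594.6,222.8])
im=[cv2.imread('pics/scene0.png'),cv2.imread('pics/top0.png')]
for n in('scene','top'):
    print(n,proj(n,[t+R@[x,y,0] for y in(14,-50) for x in(-44,44,-61,61)]).round().tolist())
a=cv2.resize(im[0][0:80,320:440],None,fx=6,fy=6,interpolation=cv2.INTER_CUBIC); k=6;o=np.array([320,0])
a=cv2.convertScaleAbs(a,alpha=2.,beta=20)
P=(proj('scene',[t+R@[x,y,z] for x in(-44,44,-61.5,61.5) for y in(14,-50) for z in(-9,9)])-o)*k
for q in P: cv2.circle(a,tuple(int(v) for v in q),4,(0,0,255),-1)
cv2.imwrite('pics/s6.png',a)
E
```

```text
scene [[362.0, 49.0], [388.0, 40.0], [357.0, 51.0], [393.0, 38.0], [364.0, 28.0], [391.0, 18.0], [358.0, 30.0], [396.0, 17.0]]
top [[44.0, 376.0], [4.0, 358.0], [51.0, 380.0], [-3.0, 354.0], [26.0, 383.0], [-16.0, 363.0], [34.0, 387.0], [-24.0, 359.0]]
```

View pics/s6.png

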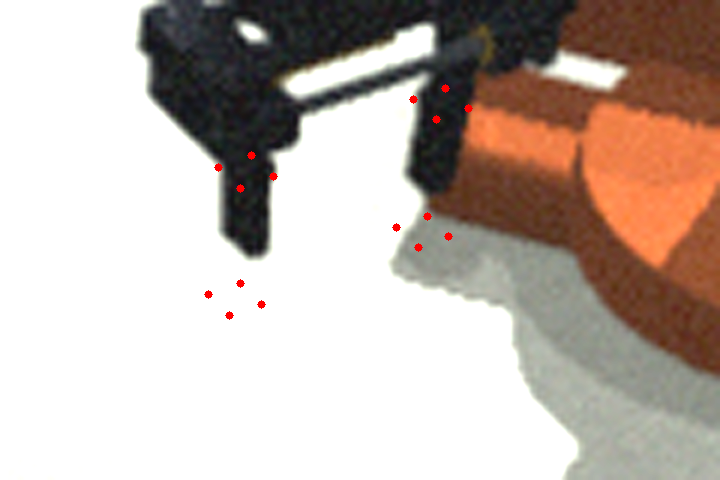

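```bash
python3 - <<'E'
from h import *
im=cv2.imread('pics/top0.png').max(2)
for r in range(345,415): print(r,''.join('#' if v<45 else ('+' if v<90 else '.') for v in im[r,0:75]))
E
```

```text
345 ...........................................................................
346 ...........................................................................
347 ...........................................................................
348 ...........................................................................
349 ...........................................................................
350 ...........................................................................
351 ...........................................................................
352 ...........................................................................
353 ...........................................................................
354 ...........................................................................
355 ...........................................................................
356 ...........................................................................
357 ...........................................................................
358 ........................................................
[... 3799 characters left out ...]
###############+............................................
407 ..+###########################+............................................
408 ...+#########################+.............................................
409 ...+#########################+.............................................
410 .....+######################+..............................................
411 .....+######################+..............................................
412 .....+#####################+...............................................
413 .....######################................................................
414 .....+###################+.................................................
```

```bash
python3 - <<'E'
from h import *
R=Ro.from_euler('xyz',[-1.571,.002,1.157]).as_matrix(); t=np.array([261.1,594.6,222.8])
for a in((361.2,41),(358,39),(363.5,42)):
  for b in((40,378),(43,379)):
    P=tri([('scene',a),('top',b)]); print(a,b,P.round(1),'tool',(R.T@(P-t)).round(1), (proj('scene',P)[0]-a).round(1))
E
```

```text
(361.2, 41) (40, 378) [245.4 545.3 239.3] tool [-51.5 -16.4  -5.4] [ 0.3 -0. ]
(361.2, 41) (43, 379) [246.1 539.4 242.5] tool [-56.7 -19.6  -8.5] [-0.6  0.1]
(358, 39) (40, 378) [244.3 537.2 249.8] tool [-59.4 -26.9  -7.7] [ 1.8 -0.2]
(358, 39) (43, 379) [244.9 531.5 252.8] tool [-64.3 -29.9 -10.6] [ 0.9 -0.1]
(363.5, 42) (40, 378) [246.7 550.  233.8] tool [-46.6 -10.9  -4.7] [-0.8  0.1]
(363.5, 42) (43, 379) [247.4 543.9 237.2] tool [-51.9 -14.3  -7.8] [-1.7  0.2]
```

Emit:
carry_out(
  series=[
    [0, 0.003, 0, 0, 0, 0, 0.0],
    [0, 0.003, 0, 0, 0, 0, 0.0],
    [0, 0, 0, 0, 0, 0, 0],
  ],
)

```text
time: 5.1
tcp_pos: [609.3, 75.1, 109.0]
eef_rot: [-1.572, -0.001, 1.457]
contact_force: [-16.1, -2.5, 44.3]
grip_width: 0.8
```

Emit:
carry_out(
  series=[
    [0, -0.01, 0, 0, 0, 0, 0.0],
    [0, -0.01, 0, 0, 0, 0, 0.02],
    [0, 0, 0, 0, 0, 0, 0.04],
    [0, 0, 0, 0, 0, 0, 0.05],
    [0, 0, 0, 0, 0, 0, 0.05],
    [0, 0, 0, 0, 0, 0, 0.05],
  ],
)

```text
time: 5.7
tcp_pos: [608.1, 75.0, 122.9]
eef_rot: [-1.57, 0.0, 1.457]
contact_force: [-0.3, -0.3, -0.6]
grip_width: 38.5
```

```bash
python3 -c "
from h import *
s=st(); togo(s,[608,75.3,82])"
```

```text
t 5.7 tcp [608.1  75.  122.9] rot [-1.57   0.     1.457] F [-0.27 -0.27 -0.58] M [ 0.043 -0.02   0.024] w 38.5 j [-0.26  0.59  0.09  1.72 -0.07  0.83  1.32]
tool delta mm [ 0.3 40.9  0.1]
```

Emit:
carry_out(
  series=[
    [0, 0, 0, 0, 0, 0, 0.05],
    [0, 0.01, 0, 0, 0, 0, 0.05],
    [0, 0.01, 0, 0, 0, 0, 0.05],
    [0, 0.006, 0, 0, 0, 0, 0.05],
    [0, 0.004, 0, 0, 0, 0, 0.05],
    [0, 0.004, 0, 0, 0, 0, 0.05],
    [0, 0, 0, 0, 0, 0, 0.05],
  ],
)

```text
time: 6.4
tcp_pos: [608.2, 75.0, 89.0]
eef_rot: [-1.57, 0.0, 1.457]
contact_force: [-0.4, 0.3, 0.4]
grip_width: 50.0
```

Emit:
carry_out(
  series=[
    [0, 0.003, 0, 0, 0, 0, 0.05],
    [0, 0.003, 0, 0, 0, 0, 0.05],
    [0, 0, 0, 0, 0, 0, 0.03],
    [0, 0, 0, 0, 0, 0, 0.015],
    [0, 0, 0, 0, 0, 0, 0.005],
    [0, 0, 0, 0, 0, 0, 0.005],
    [0, 0, 0, 0, 0, 0, 0.005],
    [0, 0, 0, 0, 0, 0, 0.005],
    [0, 0, 0, 0, 0, 0, 0.005],
  ],
  squeeze=8,
)

```text
time: 7.3
tcp_pos: [608.7, 76.0, 83.8]
eef_rot: [-1.571, -0.001, 1.458]
contact_force: [0.1, 3.5, 0.8]
grip_width: 12.4
```

```bash
python3 -c "
from h import *
s=st()"
```

```text
t 7.3 tcp [608.7  76.   83.8] rot [-1.571e+00 -1.000e-03  1.458e+00] F [0.07 3.51 0.84] M [ 0.651  0.011 -0.15 ] w 12.4 j [-0.26  0.65  0.08  1.74 -0.07  0.76  1.32]
```

Emit:
carry_out(
  series=[
    [0.0012, 0, 0, 0, 0, 0, 0.005],
    [0, 0, 0, 0, 0.04, 0, 0.005],
    [0, 0, 0, 0, 0.04, 0, 0.005],
    [0, 0, 0, 0, 0.04, 0, 0.005],
    [0, 0, 0, 0, 0.04, 0, 0.005],
    [0, 0, 0, 0, 0.04, 0, 0.005],
    [0, 0, 0, 0, 0, 0, 0.005],
  ],
  squeeze=10,
)

```text
time: 8.0
tcp_pos: [608.6, 76.2, 83.7]
eef_rot: [-1.571, 0.0, 1.257]
contact_force: [-0.7, 1.2, 2.0]
grip_width: 12.1
```

```bash
cat > c.py <<'E'
from h import *
s=st(); R=Ro.from_euler('xyz',s['eef_rot']).as_matrix(); print('Ftool',(R.T@s['contact_force']).round(2),'Mtool',(R.T@s['ft_torque']).round(3),'theta',round(2.77-float(s['eef_rot'][2]),3),'j7tau',s['tau'][6])
E
python3 c.py
```

```text
t 8.0 tcp [608.6  76.2  83.7] rot [-1.571  0.     1.257] F [-0.65  1.16  1.98] M [0.288 0.25  0.019] w 12.1 j [-0.3   0.65  0.14  1.74 -0.12  0.76  1.16]
Ftool [ 0.9  -1.98  0.98] Mtool [ 0.326 -0.019 -0.197] theta 1.513 j7tau -0.3523347247391939
```

Emit:
carry_out(
  series=[
    [0, 0, 0, 0, 0.04, 0, 0.005],
    [0, 0, 0, 0, 0.04, 0, 0.005],
    [0, 0, 0, 0, 0.04, 0, 0.005],
    [0, 0, 0, 0, 0.04, 0, 0.005],
    [0, 0, 0, 0, 0.04, 0, 0.005],
    [0, 0, 0, 0, 0.04, 0, 0.005],
  ],
)

```text
time: 8.6
tcp_pos: [608.6, 76.3, 83.7]
eef_rot: [-1.571, 0.0, 1.017]
contact_force: [-0.6, 1.9, 1.5]
grip_width: 11.8
```

```bash
python3 c.py; python3 - <<'E'
from h import *
im=viewer.snapshot('scene')[225:325,290:420]; cv2.imwrite('pics/a.png',im)
E
```

```text
t 8.6 tcp [608.6  76.3  83.7] rot [-1.571  0.     1.017] F [-0.61  1.89  1.46] M [0.205 0.121 0.158] w 11.8 j [-0.34  0.66  0.2   1.74 -0.17  0.76  0.96]
Ftool [ 1.29 -1.46  1.51] Mtool [ 0.211 -0.158 -0.11 ] theta 1.753 j7tau 0.3083023242652416
```

Emit:
carry_out(
  series=[
    [0, 0, 0, 0, 0.03, 0, 0.005],
    [0, 0, 0, 0, 0.03, 0, 0.005],
    [0, 0, 0, 0, 0.03, 0, 0.005],
  ],
)

```text
time: 8.95
tcp_pos: [608.7, 76.3, 83.7]
eef_rot: [-1.571, -0.0, 0.925]
contact_force: [-0.4, 1.5, 3.6]
grip_width: 12.3
```

```bash
python3 c.py
```

```text
t 8.95 tcp [608.7  76.3  83.7] rot [-1.571 -0.     0.925] F [-0.45  1.47  3.56] M [0.281 0.231 0.078] w 12.3 j [-0.36  0.66  0.22  1.74 -0.2   0.76  0.89]
Ftool [ 0.91 -3.56  1.24] Mtool [ 0.354 -0.078 -0.086] theta 1.845 j7tau 0.21520867478102446
```

Emit:
carry_out(
  series=[
    [0, 0, 0, 0, 0.025, 0, 0.005],
    [0, 0, 0, 0, 0.025, 0, 0.005],
    [0, 0, 0, 0, 0.025, 0, 0.005],
  ],
)

```text
time: 9.25
tcp_pos: [608.7, 76.4, 83.7]
eef_rot: [-1.571, -0.0, 0.85]
contact_force: [-0.9, 2.0, 3.3]
grip_width: 12.0
```

```bash
python3 c.py
```

```text
t 9.25 tcp [608.7  76.4  83.7] rot [-1.571 -0.     0.85 ] F [-0.9   1.97  3.27] M [0.415 0.347 0.158] w 12.0 j [-0.37  0.66  0.24  1.74 -0.21  0.76  0.83]
Ftool [ 0.89 -3.27  1.97] Mtool [ 0.535 -0.158 -0.083] theta 1.92 j7tau 0.15020195860415697
```

Emit:
carry_out(
  series=[
    [0, 0, 0, 0, 0.025, 0, 0.005],
    [0, 0, 0, 0, 0.025, 0, 0.005],
    [0, 0, 0, 0, 0.025, 0, 0.005],
  ],
)

```text
time: 9.55
tcp_pos: [608.7, 76.4, 83.7]
eef_rot: [-1.571, -0.0, 0.775]
contact_force: [-0.9, 2.2, 4.0]
grip_width: 11.9
```

```bash
python3 c.py
```

```text
t 9.55 tcp [608.7  76.4  83.7] rot [-1.571 -0.     0.775] F [-0.9   2.17  4.01] M [0.437 0.349 0.1  ] w 11.9 j [-0.38  0.66  0.26  1.75 -0.23  0.76  0.77]
Ftool [ 0.88 -4.01  2.18] Mtool [ 0.556 -0.1   -0.057] theta 1.995 j7tau 0.15195781365036964
```

Emit:
carry_out(
  series=[
    [0, 0, 0, 0, 0.025, 0, 0.005],
    [0, 0, 0, 0, 0.025, 0, 0.005],
    [0, 0, 0, 0, 0.025, 0, 0.005],
  ],
)

```text
time: 9.85
tcp_pos: [608.8, 76.4, 83.7]
eef_rot: [-1.571, -0.0, 0.7]
contact_force: [-1.4, 2.1, 4.6]
grip_width: 11.9
```

```bash
python3 c.py
```

```text
t 9.85 tcp [608.8  76.4  83.7] rot [-1.571 -0.     0.7  ] F [-1.4   2.14  4.65] M [0.542 0.345 0.123] w 11.9 j [-0.4   0.66  0.28  1.75 -0.25  0.76  0.7 ]
Ftool [ 0.31 -4.65  2.54] Mtool [ 0.637 -0.123 -0.085] theta 2.07 j7tau 0.1623892318457365
```

Emit:
carry_out(
  series=[
    [0, 0, 0, 0, 0.025, 0, 0.005],
    [0, 0, 0, 0, 0.025, 0, 0.005],
    [0, 0, 0, 0, 0.025, 0, 0.005],
  ],
)

```text
time: 10.15
tcp_pos: [608.8, 76.4, 83.7]
eef_rot: [-1.571, -0.0, 0.625]
contact_force: [-1.2, 3.1, 5.2]
grip_width: 11.8
```

```bash
python3 c.py
```

```text
t 10.15 tcp [608.8  76.4  83.7] rot [-1.571 -0.     0.625] F [-1.15  3.14  5.2 ] M [0.543 0.259 0.067] w 11.8 j [-0.41  0.67  0.3   1.75 -0.26  0.77  0.64]
Ftool [ 0.9  -5.2   3.22] Mtool [ 0.592 -0.066 -0.108] theta 2.145 j7tau 0.2301409374922514
```

Emit:
carry_out(
  series=[
    [0, 0, 0, 0, 0.025, 0, 0.005],
    [0, 0, 0, 0, 0.025, 0, 0.005],
    [0, 0, 0, 0, 0.025, 0, 0.005],
  ],
)

```text
time: 10.45
tcp_pos: [608.9, 76.5, 83.7]
eef_rot: [-1.571, -0.0, 0.55]
contact_force: [-0.5, 3.6, 5.3]
grip_width: 12.1
```

```bash
python3 c.py
```

```text
t 10.45 tcp [608.9  76.5  83.7] rot [-1.571 -0.     0.55 ] F [-0.45  3.62  5.29] M [0.667 0.226 0.025] w 12.1 j [-0.42  0.67  0.32  1.75 -0.28  0.77  0.58]
Ftool [ 1.51 -5.29  3.32] Mtool [ 0.686 -0.025 -0.156] theta 2.22 j7tau 0.2226071571931243
```

Emit:
carry_out(
  series=[
    [0, 0, 0, 0, 0.025, 0, 0.005],
    [0, 0, 0, 0, 0.025, 0, 0.005],
    [0, 0, 0, 0, 0.02, 0, 0.005],
  ],
)

```text
time: 10.75
tcp_pos: [609.0, 76.3, 83.7]
eef_rot: [-1.571, -0.001, 0.48]
contact_force: [-0.4, 3.8, 4.0]
grip_width: 12.3
```

```bash
python3 c.py; python3 - <<'E'
from h import *
im=viewer.snapshot('scene')[225:325,290:420]; cv2.imwrite('pics/b.png',im)
a=cv2.imread('pics/a.png')
c=np.hstack([cv2.resize(i[20:90,:90],None,fx=4.4,fy=6,interpolation=cv2.INTER_CUBIC) for i in(a,im)]); cv2.imwrite('pics/s7.png',cv2.convertScaleAbs(c,alpha=1.6))
E
```

```text
t 10.75 tcp [609.   76.3  83.7] rot [-1.571e+00 -1.000e-03  4.800e-01] F [-0.42  3.79  4.04] M [0.628 0.046 0.199] w 12.3 j [-0.44  0.67  0.33  1.75 -0.3   0.77  0.53]
Ftool [ 1.38 -4.04  3.56] Mtool [ 0.578 -0.199 -0.25 ] theta 2.29 j7tau -0.06734027992933989
```

Emit:
carry_out(
  series=[
    [0, 0, 0, 0, 0.02, 0, 0.005],
  ],
)

```text
time: 10.9
tcp_pos: [609.0, 76.3, 83.7]
eef_rot: [-1.571, -0.001, 0.461]
contact_force: [0.3, 3.1, 3.9]
grip_width: 12.7
```

```bash
python3 c.py; python3 c.py; python3 - <<'E'
from h import *
a=cv2.imread('pics/a.png').astype(np.float32).mean(2);b=cv2.imread('pics/b.png').astype(np.float32).mean(2)
# shackle in b.png coords: region around (325..365, 268..305) -> offset 290,225
for n,(x0,x1,y0,y1) in dict(bar=(48,62,48,62),blue=(5,40,45,90)).items():
    t=a[y0:y1,x0:x1]; r=cv2.matchTemplate(b[y0-8:y1+8,x0-8:x1+8],t,cv2.TM_CCOEFF_NORMED); print(n,r.max().round(3),np.unravel_index(r.argmax(),r.shape))
E
```

```text
t 10.9 tcp [609.   76.3  83.7] rot [-1.571e+00 -1.000e-03  4.610e-01] F [0.29 3.15 3.93] M [ 0.757 -0.029  0.276] w 12.7 j [-0.44  0.67  0.34  1.75 -0.3   0.77  0.51]
Ftool [ 1.66 -3.93  2.69] Mtool [ 0.665 -0.275 -0.363] theta 2.309 j7tau 0.05512945004738867
t 10.9 tcp [609.   76.3  83.7] rot [-1.571e+00 -1.000e-03  4.610e-01] F [0.29 3.15 3.93] M [ 0.757 -0.029  0.276] w 12.7 j [-0.44  0.67  0.34  1.75 -0.3   0.77  0.51]
Ftool [ 1.66 -3.93  2.69] Mtool [ 0.665 -0.275 -0.363] theta 2.309 j7tau 0.05512945004738867
bar 0.865 (np.int64(7), np.int64(8))Traceback (most recent call last):
  File "<stdin>", line 5, in <module>
cv2.error: OpenCV(4.12.0) /io/opencv/modules/imgproc/src/templmatch.cpp:1179: error: (-215:Assertion failed) _img.size().height <= _templ.size().height && _img.size().width <= _templ.size().width in function 'matchTemplate'
```

Emit:
carry_out(
  series=[
    [0, 0, 0, 0, -0.02, 0, 0.005],
    [0, 0, 0, 0, -0.02, 0, 0.005],
    [0, 0, 0, 0, -0.01, 0, 0.005],
  ],
)

```text
time: 11.2
tcp_pos: [609.0, 76.2, 83.7]
eef_rot: [-1.571, -0.001, 0.513]
contact_force: [1.3, 4.5, 3.4]
grip_width: 12.1
```

```bash
python3 c.py; python3 - <<'E'
from h import *
im=viewer.snapshot('scene')[225:325,290:420]; cv2.imwrite('pics/b.png',im)
a=cv2.imread('pics/a.png')
c=np.hstack([cv2.resize(i[20:90,20:90],None,fx=5.5,fy=5.5,interpolation=cv2.INTER_CUBIC) for i in(a,im)]); cv2.imwrite('pics/s7.png',cv2.convertScaleAbs(c,alpha=1.6))
E
```

```text
t 11.2 tcp [609.   76.2  83.7] rot [-1.571e+00 -1.000e-03  5.130e-01] F [1.33 4.51 3.45] M [ 0.765 -0.288  0.046] w 12.1 j [-0.43  0.67  0.33  1.75 -0.29  0.77  0.55]
Ftool [ 3.37 -3.45  3.28] Mtool [ 0.525 -0.045 -0.626] theta 2.257 j7tau -0.08727677632123232
```

View pics/s7.png

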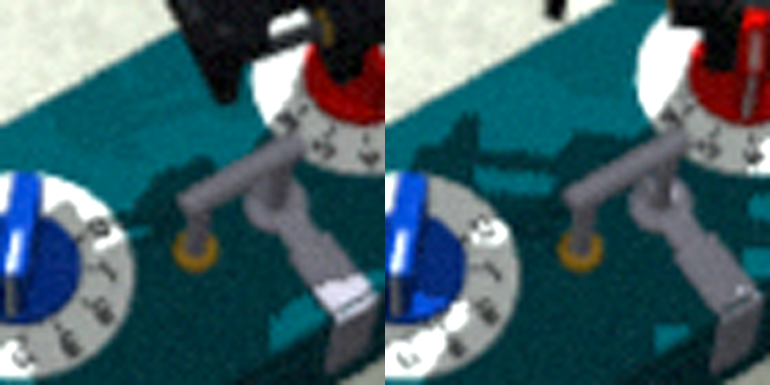

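Emit:
carry_out(
  series=[
    [0, 0, 0, 0, -0.02, 0, 0.005],
    [0, 0, 0, 0, -0.02, 0, 0.005],
  ],
)

```text
time: 11.45
tcp_pos: [609.1, 76.1, 83.7]
eef_rot: [-1.571, -0.001, 0.553]
contact_force: [2.1, 2.9, 2.9]
grip_width: 11.9
```

```bash
python3 c.py
```

```text
t 11.45 tcp [609.1  76.1  83.7] rot [-1.571e+00 -1.000e-03  5.530e-01] F [2.09 2.9  2.88] M [ 0.622 -0.522 -0.01 ] w 11.9 j [-0.42  0.67  0.32  1.75 -0.28  0.77  0.59]
Ftool [ 3.31 -2.88  1.37] Mtool [ 0.255  0.011 -0.771] theta 2.217 j7tau -0.18356367945671082
```

Emit:
carry_out(
  series=[
    [0, 0, 0, 0, -0.02, 0, 0.005],
    [0, 0, 0, 0, -0.02, 0, 0.005],
  ],
)

```text
time: 11.65
tcp_pos: [609.0, 76.1, 83.7]
eef_rot: [-1.571, -0.001, 0.593]
contact_force: [2.6, 2.8, 3.0]
grip_width: 11.7
```

```bash
python3 c.py
```

```text
t 11.65 tcp [609.   76.1  83.7] rot [-1.571e+00 -1.000e-03  5.930e-01] F [2.55 2.76 2.98] M [ 0.584 -0.601 -0.078] w 11.7 j [-0.42  0.67  0.31  1.75 -0.27  0.77  0.62]
Ftool [ 3.66 -2.98  0.86] Mtool [ 0.148  0.078 -0.825] theta 2.177 j7tau -0.17166330479085445
```

Emit:
carry_out(
  series=[
    [0, 0, 0, 0, -0.02, 0, 0.005],
    [0, 0, 0, 0, -0.02, 0, 0.005],
  ],
)

```text
time: 11.85
tcp_pos: [609.0, 76.1, 83.7]
eef_rot: [-1.571, -0.001, 0.634]
contact_force: [3.5, 2.7, 1.6]
grip_width: 11.9
```

```bash
python3 c.py
```

```text
t 11.85 tcp [609.   76.1  83.7] rot [-1.571e+00 -1.000e-03  6.340e-01] F [3.47 2.73 1.59] M [ 0.494 -0.754 -0.08 ] w 11.9 j [-0.41  0.67  0.3   1.75 -0.26  0.77  0.65]
Ftool [ 4.41 -1.59  0.14] Mtool [-0.049  0.081 -0.9  ] theta 2.136 j7tau -0.12286049779504538
```

```bash
cat > sh.py <<'E'
from h import *
import sys
P=np.array([605.2,-14.8]); u=np.array([-np.sin(-.371),np.cos(-.371)])*28
print('exp rise px',[(proj('scene',[[*(P+s*u),125+dz]])-proj('scene',[[*(P+s*u),125]]))[0].round(2).tolist() for s in(-1,1) for dz in(4.5,15)])
e=[(proj('scene',[[*(P+s*u),125]])[0]).round(1) for s in(-1,0,1)]; print('bar px',e)
im=viewer.snapshot('scene'); cv2.imwrite('pics/cur.png',im)
ref=cv2.imread('pics/scene0.png')
g=lambda i:cv2.cvtColor(i,cv2.COLOR_BGR2GRAY)
hs=lambda i:i.astype(int).max(2)-i.astype(int).min(2)  # saturation: grey steel -> low
for nm,i in(('ref',ref),('cur',im)):
    print(nm)
    h=hs(i); v=i.max(2)
    for r in range(262,298): print(r,''.join('#' if (h[r,c]<22 and v[r,c]>55) else ('o' if h[r,c]>60 else '.') for c in range(336,376)))
E
python3 sh.py
```

```text
exp rise px [[0.09, -1.0], [0.31, -3.35], [0.17, -1.03], [0.57, -3.45]]
bar px [array([343. , 281.8]), array([353.7, 275.6]), array([364.2, 269.6])]
ref
262 ooooooooooooooooooo.##########.ooooooooo
263 oooo.ooooooo.oooo.oo.##########.oooooooo
264 oooooooooooooooooooo.########.##..oooooo
265 oo.ooooooooooo.oooooo.###..######..ooooo
266 ooo.o.ooooooooo..oooo.###...#######.....
267 ooooooo.oooooooooooooo.####.##########..
268 .ooo.ooooo..oooooooooo.#################
269 o.ooooooooooooooooooooo.################
270 ooo.oooooooooooooooooo..################
271 ooo.ooooooooooooooo....########.#.######
272 oooooooooo.oooooooo..############..#####
273 oooooooooooooooo...##############.######
274 .oooo.ooooooooo..#########....##########
275 ooo.o.ooooooo..#########....ooo.#.######
276 oooooooooooo.##########.....oooooo.#####
277 ooo.ooo.oo..###########......oooooo.....
278 oooo.ooo..#############...##..oooooo..oo
279 ooo.ooo..#########.####...###.oooooooooo
280 oooooo.#########..#####...###..ooooooooo
281 ooooo..#######.....####...###..ooooooooo
282 oo.....#####...oo.#####..####..ooooooooo
28
[... 1596 characters left out ...]
....####...####..........
283 ...................###########..........
284 ...................###########..........
285 ....................###########.........
286 ......................##########........
287 .........................#########......
288 .........................#########......
289 ..........................#########.....
290 ...........................#########....
291 .........#..o..............##########...
292 .......oo..................###########..
293 ............................##########..
294 ............................###########.
295 .............................###########
296 ..............................##########
297 ...............................#########
```

```bash
cat > bar.py <<'E'
from h import *
def rows(i):
    h=(i.astype(float).max(2)-i.astype(float).min(2)); red=i[:,:,2].astype(float) # bar has high red vs teal
    out=[]
    for c in range(345,356):
        m=281.8-(c-343)*.576; r=np.arange(int(m)-9,int(m)+9); w=np.clip(red[r,c]-np.percentile(red[r,c],30)-15,0,None); k=np.argmax(w); s=slice(max(k-4,0),k+5); out.append((r[s]*w[s]).sum()/w[s].sum()-m)
    return np.round(out,1)
full=lambda p:(lambda o:(o.__setitem__((slice(225,325),slice(290,420)),cv2.imread(p)),o)[1])(np.zeros((480,640,3),np.uint8))
if __name__=='__main__':
    for n,i in(('ref',cv2.imread('pics/scene0.png')),('a',full('pics/a.png')),('b',full('pics/b.png')),('cur',cv2.imread('pics/cur.png')),('new',viewer.snapshot('scene'))): q=rows(i); print(n,q,np.median(q).round(2))
E
python3 bar.py
```

```text
ref [-0.2 -0.1 -0.1  0.  -0.2 -0.   0.  -0.1  0.   0.   0.2] 0.0
a [0.6 0.7 0.4 0.4 0.3 0.3 0.4 0.3 0.5 0.4 0.9] 0.4
b [-0.4 -0.6 -0.6 -0.6 -0.5 -0.5 -0.6 -0.4 -0.4 -0.6 -0.2] -0.5
cur [-0.1 -0.3 -0.2 -0.3 -0.5 -0.5 -0.5 -0.4 -0.3 -0.6 -0.2] -0.3
new [-0.  -0.4 -0.5 -0.5 -0.5 -0.5 -0.5 -0.4 -0.4 -0.6 -0.2] -0.5
```

Emit:
carry_out(
  series=[
    [0, 0, 0, 0, 0.03, 0, 0.005],
    [0, 0, 0, 0, 0, 0, 0.03],
    [0, 0, 0, 0, 0, 0, 0.05],
    [0, 0, 0, 0, 0, 0, 0.05],
    [0, 0, 0, 0, 0, 0, 0.05],
    [0, 0, 0, 0, 0, 0, 0.05],
    [0, -0.015, 0, 0, 0, 0, 0.05],
    [0, -0.03, 0, 0, 0, 0, 0.05],
    [0, -0.03, 0, 0, 0, 0, 0.05],
    [-0.0282, 0, -0.019, 0, 0, 0, 0.05],
    [-0.0282, 0, -0.019, 0, 0, 0, 0.05],
    [-0.0282, 0, -0.019, 0, 0, 0, 0.05],
    [-0.0282, 0, -0.019, 0, 0, 0, 0.05],
    [-0.0282, 0, -0.019, 0, 0, 0, 0.05],
    [0, 0, 0, 0, 0.074, 0, 0.05],
    [0, 0, 0, 0, 0, 0, 0.05],
  ],
)

```text
time: 13.55
tcp_pos: [546.3, -83.0, 159.8]
eef_rot: [-1.571, -0.001, 0.525]
contact_force: [0.7, 0.5, 0.6]
grip_width: 49.9
```

```bash
python3 - <<'E'
from h import *
from bar import rows
s=st(); togo(s,[547,-82.3,85])
im=viewer.snapshot('scene'); q=rows(im); print(q)
a=im[210:310,290:420]; cv2.imwrite('pics/s8.png',cv2.resize(a,None,fx=6,fy=6,interpolation=cv2.INTER_CUBIC))
E
```

```text
t 13.55 tcp [546.3 -83.  159.8] rot [-1.571e+00 -1.000e-03  5.250e-01] F [0.66 0.53 0.58] M [ 0.027  0.025 -0.037] w 49.9 j [-0.23  0.47  0.39  1.87 -0.23  0.84  0.8 ]
tool delta mm [ 0.9 74.8  0.3]
[-0.9 -1.  -0.9 -0.9 -0.9 -0.7 -0.1  0.5  1.   4.9  5.3]
```

View pics/s8.png

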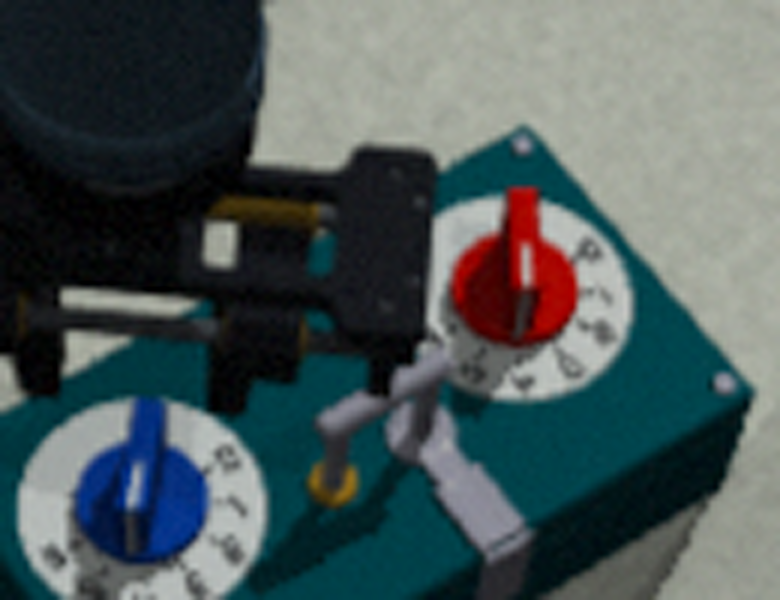

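Emit:
carry_out(
  series=[
    [0.001, 0.015, 0, 0, 0, 0, 0.05],
    [0, 0.015, 0, 0, 0, 0, 0.05],
    [0, 0.015, 0, 0, 0, 0, 0.05],
    [0, 0.015, 0, 0, 0, 0, 0.05],
    [0, 0.008, 0, 0, 0, 0, 0.05],
    [0, 0.007, 0, 0, 0, 0, 0.05],
    [0, 0, 0, 0, 0, 0, 0.05],
    [0, 0, 0, 0, 0, 0, 0.03],
    [0, 0, 0, 0, 0, 0, 0.015],
    [0, 0, 0, 0, 0, 0, 0.005],
    [0, 0, 0, 0, 0, 0, 0.005],
    [0, 0, 0, 0, 0, 0, 0.005],
    [0, 0, 0, 0, 0, 0, 0.005],
    [0, 0, 0, 0, 0, 0, 0.005],
  ],
  squeeze=10,
)

```text
time: 15.0
tcp_pos: [547.2, -81.5, 83.8]
eef_rot: [-1.571, -0.0, 0.528]
contact_force: [-0.7, -0.3, 3.2]
grip_width: 12.2
```

```bash
python3 c.py
```

```text
t 15.0 tcp [547.2 -81.5  83.8] rot [-1.571 -0.     0.528] F [-0.73 -0.25  3.21] M [ 0.001  0.296 -0.111] w 12.2 j [-0.19  0.59  0.33  1.91 -0.29  0.69  0.85]
Ftool [-0.76 -3.21  0.15] Mtool [0.15  0.111 0.256] theta 2.242 j7tau 0.10203614132478833
```

Emit:
carry_out(
  series=[
    [0, 0, 0, 0, -0.04, 0, 0.005],
    [0, 0, 0, 0, -0.04, 0, 0.005],
    [0, 0, 0, 0, -0.04, 0, 0.005],
    [0, 0, 0, 0, -0.04, 0, 0.005],
    [0, 0, 0, 0, -0.04, 0, 0.005],
    [0, 0, 0, 0, -0.04, 0, 0.005],
    [0, 0, 0, 0, -0.04, 0, 0.005],
    [0, 0, 0, 0, -0.04, 0, 0.005],
    [0, 0, 0, 0, -0.04, 0, 0.005],
    [0, 0, 0, 0, -0.04, 0, 0.005],
  ],
)

```text
time: 16.0
tcp_pos: [546.8, -81.8, 83.8]
eef_rot: [-1.57, 0.0, 0.929]
contact_force: [-2.4, -1.2, 4.7]
grip_width: 12.2
```

```bash
python3 c.py
```

```text
t 16.0 tcp [546.8 -81.8  83.8] rot [-1.57   0.     0.929] F [-2.37 -1.18  4.65] M [-0.182  0.416 -0.089] w 12.2 j [-0.11  0.58  0.23  1.91 -0.2   0.68  1.17]
Ftool [-2.36 -4.65  1.19] Mtool [0.224 0.089 0.395] theta 1.841 j7tau -0.30519803054630756
```

Emit:
carry_out(
  series=[
    [-0.0005, 0, 0, 0, -0.04, 0, 0.005],
    [0, 0, 0, 0, -0.04, 0, 0.005],
    [0, 0, 0, 0, -0.04, 0, 0.005],
    [0, 0, 0, 0, -0.04, 0, 0.005],
    [0, 0, 0, 0, -0.04, 0, 0.005],
    [0, 0, 0, 0, -0.04, 0, 0.005],
    [0, 0, 0, 0, -0.04, 0, 0.005],
    [0, 0, 0, 0, -0.04, 0, 0.005],
    [0, 0, 0, 0, -0.04, 0, 0.005],
    [0, 0, 0, 0, -0.04, 0, 0.005],
    [0, 0, 0, 0, -0.04, 0, 0.005],
  ],
)

```text
time: 17.1
tcp_pos: [546.6, -82.2, 83.8]
eef_rot: [-1.57, 0.0, 1.369]
contact_force: [-2.3, -1.4, 3.2]
grip_width: 12.5
```

```bash
python3 c.py
```

```text
t 17.1 tcp [546.6 -82.2  83.8] rot [-1.57   0.     1.369] F [-2.27 -1.36  3.23] M [-0.167  0.396 -0.122] w 12.5 j [-0.02  0.57  0.11  1.9  -0.1   0.68  1.52]
Ftool [-1.79 -3.23  1.95] Mtool [0.355 0.122 0.243] theta 1.401 j7tau -0.30662762001156807
```

Emit:
carry_out(
  series=[
    [0, 0, 0, 0, -0.03, 0, 0.005],
    [0, 0, 0, 0, -0.03, 0, 0.005],
    [0, 0, 0, 0, -0.03, 0, 0.005],
  ],
)

```text
time: 17.4
tcp_pos: [546.6, -82.3, 83.8]
eef_rot: [-1.57, 0.0, 1.459]
contact_force: [-2.4, -0.5, 5.8]
grip_width: 12.0
```

```bash
python3 c.py
```

```text
t 17.4 tcp [546.6 -82.3  83.8] rot [-1.57   0.     1.459] F [-2.41 -0.47  5.83] M [-0.289  0.54  -0.144] w 12.0 j [-0.    0.57  0.09  1.9  -0.08  0.68  1.59]
Ftool [-0.73 -5.83  2.35] Mtool [0.504 0.143 0.348] theta 1.311 j7tau -0.2076556161046028
```

Emit:
carry_out(
  series=[
    [0, 0, 0, 0, -0.025, 0, 0.005],
    [0, 0, 0, 0, -0.025, 0, 0.005],
    [0, 0, 0, 0, -0.025, 0, 0.005],
  ],
)

```text
time: 17.7
tcp_pos: [546.6, -82.4, 83.8]
eef_rot: [-1.57, 0.001, 1.534]
contact_force: [-3.1, -1.6, 4.6]
grip_width: 12.2
```

```bash
python3 c.py
```

```text
t 17.7 tcp [546.6 -82.4  83.8] rot [-1.570e+00  1.000e-03  1.534e+00] F [-3.08 -1.63  4.64] M [-0.373  0.552 -0.102] w 12.2 j [ 0.01  0.57  0.07  1.9  -0.06  0.68  1.65]
Ftool [-1.74 -4.63  3.02] Mtool [0.538 0.102 0.393] theta 1.236 j7tau -0.1673222752287984
```

Emit:
carry_out(
  series=[
    [0, 0, 0, 0, -0.025, 0, 0.005],
    [0, 0, 0, 0, -0.025, 0, 0.005],
    [0, 0, 0, 0, -0.025, 0, 0.005],
  ],
)

```text
time: 18.0
tcp_pos: [546.7, -82.5, 83.8]
eef_rot: [-1.571, 0.001, 1.609]
contact_force: [-2.4, -2.3, 6.3]
grip_width: 12.2
```

```bash
python3 c.py
```

```text
t 18.0 tcp [546.7 -82.5  83.8] rot [-1.571e+00  1.000e-03  1.609e+00] F [-2.35 -2.29  6.33] M [-0.421  0.528 -0.039] w 12.2 j [ 0.03  0.57  0.05  1.9  -0.04  0.68  1.72]
Ftool [-2.21 -6.32  2.44] Mtool [0.544 0.039 0.401] theta 1.161 j7tau -0.22583856247365475
```

Emit:
carry_out(
  series=[
    [0, 0, 0, 0, -0.025, 0, 0.005],
    [0, 0, 0, 0, -0.025, 0, 0.005],
    [0, 0, 0, 0, -0.025, 0, 0.005],
  ],
)

```text
time: 18.3
tcp_pos: [546.6, -82.5, 83.8]
eef_rot: [-1.57, 0.001, 1.684]
contact_force: [-2.7, -2.9, 5.9]
grip_width: 12.1
```

```bash
python3 c.py
```

```text
t 18.3 tcp [546.6 -82.5  83.8] rot [-1.570e+00  1.000e-03  1.684e+00] F [-2.73 -2.87  5.87] M [-0.394  0.518 -0.157] w 12.1 j [ 0.04  0.57  0.03  1.9  -0.03  0.68  1.78]
Ftool [-2.55 -5.87  3.04] Mtool [0.559 0.156 0.333] theta 1.086 j7tau -0.10202094912528992
```

Emit:
carry_out(
  series=[
    [0, 0, 0, 0, -0.025, 0, 0.005],
    [0, 0, 0, 0, -0.025, 0, 0.005],
  ],
)

```text
time: 18.5
tcp_pos: [546.7, -82.6, 83.8]
eef_rot: [-1.571, 0.001, 1.734]
contact_force: [-2.4, -2.7, 4.5]
grip_width: 12.9
```

```bash
python3 c.py; cat > b2.py <<'E'
from h import *
im=viewer.snapshot('scene'); red=im[:,:,2].astype(int)
h=im.astype(int).max(2)-im.astype(int).min(2); v=im.max(2)
for r in range(262,290): print(r,''.join('#' if (h[r,c]<22 and v[r,c]>55) else ('o' if h[r,c]>60 else '.') for c in range(336,376)))
E
python3 b2.py
```

```text
t 18.5 tcp [546.7 -82.6  83.8] rot [-1.571e+00  1.000e-03  1.734e+00] F [-2.42 -2.69  4.52] M [-0.518  0.452 -0.266] w 12.9 j [ 0.05  0.57  0.02  1.9  -0.02  0.68  1.82]
Ftool [-2.26 -4.52  2.83] Mtool [0.53  0.266 0.438] theta 1.036 j7tau -0.00685883715050295
262 oooooooooooooooooooo##########.ooooooo..
263 oooooooooooooooooooo.##########.oooooo..
264 oooooooooooooooooooo.###########.ooooo..
265 ooooooooooooooooooooo.###########.ooooo.
266 ooooooooooooooooooooo.#############..o..
267 oooooooooooooooooooooo###############...
268 oooooooooooooooooooo..##################
269 ooooooooooooooooooo..###################
270 ooooooooooooooooo...####################
271 ooooooooooooooo..##############.########
272 ooooooooooooo...#########..#############
273 oooooooooooo..##########....############
274 oooooooooo..##########......o.##########
275 oooooooo..##########..o.....o...########
276 ooooooo..#########..oo.#....o......###..
277 oooooo.##########..o...#....o.......ooo.
278 oooooo.########..oo..###..##.......ooooo
279 oooooo..#####..ooo.####...###..o..oooooo
280 oooo.o..###..ooooo.####...###.oooooooooo
281 oooooooo.....oooo..####...###..ooooooooo
282 .ooooooo#....ooooo.##########..ooooooooo
283 oooooooo#....ooooo.##########..ooooooooo
284 o.oooooo#....ooooo.###########.ooooooooo
285 oooooooo.....oooooo.##########..oooooooo
286 o.o.ooo......oooooo...#########.oooooooo
287 oooooo#.......oooo.....#########...ooooo
288 ooooo.o.....o#ooo........#########.ooooo
289 ooooo.o.....o.ooo.....ooo.#########.oooo
```

Emit:
carry_out(
  series=[
    [0, 0, 0, 0, 0.02, 0, 0.005],
    [0, 0, 0, 0, 0.02, 0, 0.005],
    [0, 0, 0, 0, 0.01, 0, 0.005],
    [0, 0, 0, 0, 0, 0, 0.005],
  ],
)

```text
time: 18.95
tcp_pos: [546.8, -82.5, 83.7]
eef_rot: [-1.571, 0.001, 1.682]
contact_force: [-2.5, -3.5, 5.6]
grip_width: 12.2
```

```bash
python3 c.py; python3 b2.py|sed -n 10,20p
```

```text
t 18.95 tcp [546.8 -82.5  83.7] rot [-1.571e+00  1.000e-03  1.682e+00] F [-2.47 -3.51  5.64] M [-0.613  0.529 -0.067] w 12.2 j [ 0.04  0.57  0.03  1.9  -0.03  0.68  1.77]
Ftool [-3.22 -5.64  2.84] Mtool [0.594 0.067 0.55 ] theta 1.088 j7tau 0.0033475411328254268
271 ooooooooooooooo..##############.########
272 ooooooooooooo..##########..#######.#####
273 oooooooooooo..#########.....#####.######
274 oooooooooo..##########......o.##########
275 oooooooo..##########..o#....o...########
276 ooooooo..#########..oo.#....o......###.#
277 oooooo.#########...o..##..#.o.......ooo.
278 oooooo.########...o..###..##.......ooooo
279 oooooo.######..oooo.###...###.ooo.oooooo
280 ooooooo.###..ooooo.####...###.oooooooooo
281 oooooo.......oooo..####..####..ooooooooo
```

Emit:
carry_out(
  series=[
    [0, 0, 0, 0, 0, 0, 0.03],
    [0, 0, 0, 0, 0, 0, 0.05],
    [0, 0, 0, 0, 0, 0, 0.05],
    [0, 0, 0, 0, 0, 0, 0.05],
    [0, 0, 0, 0, 0, 0, 0.05],
    [0, -0.015, 0, 0, 0, 0, 0.05],
    [0, -0.03, 0, 0, 0, 0, 0.05],
    [0, -0.03, 0, 0, 0, 0, 0.05],
    [0, -0.03, 0, 0, 0, 0, 0.05],
    [0, 0, 0, 0, 0, 0, 0.05],
  ],
)

```text
time: 20.0
tcp_pos: [549.6, -82.1, 192.6]
eef_rot: [-1.578, 0.001, 1.683]
contact_force: [0.1, 0.5, 0.4]
grip_width: 50.0
```

Emit:
carry_out(
  series=[
    [0.0205, 0, -0.0221, 0, 0, 0, 0.05],
    [0.0205, 0, -0.0221, 0, 0, 0, 0.05],
    [0.0205, 0, -0.0221, 0, 0, 0, 0.05],
    [0, 0, 0, 0, 0.137, 0, 0.05],
    [0, 0, 0, 0, 0.137, 0, 0.05],
    [0, 0, 0, 0, 0.137, 0, 0.05],
    [0, 0, 0, 0, 0.137, 0, 0.05],
    [0, 0, 0, 0, 0.137, 0, 0.05],
    [0, 0, 0, 0, 0.137, 0, 0.05],
    [0, 0, 0, 0, 0.137, 0, 0.05],
    [0, 0, 0, 0, 0.137, 0, 0.05],
    [0, 0, 0, 0, 0.137, 0, 0.05],
    [0, 0, 0, 0, 0.137, 0, 0.05],
    [0, 0, 0, 0, 0.137, 0, 0.05],
    [0, 0, 0, 0, 0.137, 0, 0.05],
    [0, 0, 0, 0, 0.137, 0, 0.05],
    [0, 0, 0, 0, 0.137, 0, 0.05],
    [0, 0, 0, 0, 0.137, 0, 0.05],
    [0, 0, 0, 0, 0, 0, 0.05],
  ],
)

```text
time: 21.9
tcp_pos: [605.4, -13.1, 187.7]
eef_rot: [-1.572, 0.001, -0.373]
contact_force: [-1.1, -0.3, 0.0]
grip_width: 49.9
```

```bash
python3 -c "
from h import *
s=st(); togo(s,[606,-14,114])"
```

```text
t 21.9 tcp [605.4 -13.1 187.7] rot [-1.572e+00  1.000e-03 -3.730e-01] F [-1.13 -0.35  0.02] M [ 0.018  0.092 -0.026] w 49.9 j [-0.42  0.54  0.52  1.72 -0.32  0.97 -0.16]
tool delta mm [ 1.  73.7 -0.6]
```

Emit:
carry_out(
  series=[
    [0.001, 0.015, -0.0006, 0, 0, 0, 0.05],
    [0, 0.015, 0, 0, 0, 0, 0.05],
    [0, 0.015, 0, 0, 0, 0, 0.05],
    [0, 0.012, 0, 0, 0, 0, 0.05],
    [0, 0.008, 0, 0, 0, 0, 0.05],
    [0, 0.008, 0, 0, 0, 0, 0.05],
    [0, 0, 0, 0, 0, 0, 0.05],
  ],
)

```text
time: 22.6
tcp_pos: [606.0, -14.2, 114.5]
eef_rot: [-1.571, 0.001, -0.372]
contact_force: [0.2, -0.3, 0.2]
grip_width: 50.2
```

Emit:
carry_out(
  series=[
    [0, 0, 0, 0, 0, 0, 0.03],
    [0, 0, 0, 0, 0, 0, 0.015],
    [0, 0, 0, 0, 0, 0, 0.005],
    [0, 0, 0, 0, 0, 0, 0.005],
    [0, 0, 0, 0, 0, 0, 0.005],
    [0, 0, 0, 0, 0, 0, 0.005],
    [0, 0, 0, 0, 0, 0, 0.005],
  ],
  squeeze=10,
)

```text
time: 23.3
tcp_pos: [606.4, -14.0, 115.8]
eef_rot: [-1.571, 0.0, -0.372]
contact_force: [-1.5, 0.3, 3.1]
grip_width: 11.6
```

```bash
python3 c.py
```

```text
t 23.3 tcp [606.4 -14.  115.8] rot [-1.571  0.    -0.372] F [-1.52  0.3   3.07] M [0.069 0.415 0.026] w 11.6 j [-0.39  0.64  0.47  1.76 -0.37  0.83 -0.11]
Ftool [-1.53 -3.06 -0.27] Mtool [-0.086 -0.026  0.412] theta 3.142 j7tau -0.007921717478893697
```

Emit:
carry_out(
  series=[
    [0, -0.002, 0, 0, 0, 0, 0.005],
    [0, -0.002, 0, 0, 0, 0, 0.005],
    [0, -0.002, 0, 0, 0, 0, 0.005],
  ],
)

```text
time: 23.6
tcp_pos: [606.4, -14.0, 121.6]
eef_rot: [-1.571, 0.0, -0.372]
contact_force: [0.1, 1.1, -1.8]
grip_width: 11.2
```

```bash
python3 c.py
```

```text
t 23.6 tcp [606.4 -14.  121.6] rot [-1.571  0.    -0.372] F [ 0.08  1.06 -1.76] M [0.086 0.158 0.045] w 11.2 j [-0.39  0.63  0.47  1.76 -0.37  0.84 -0.12]
Ftool [-0.31  1.76  1.01] Mtool [ 0.023 -0.045  0.178] theta 3.142 j7tau 0.009256553021259606
```

Emit:
carry_out(
  series=[
    [0, 0, 0, 0, 0, 0, 0.005],
    [0, -0.003, 0, 0, 0, 0, 0.005],
    [0, -0.003, 0, 0, 0, 0, 0.005],
    [0, -0.003, 0, 0, 0, 0, 0.005],
    [0, -0.003, 0, 0, 0, 0, 0.005],
    [0, 0, 0, 0, 0, 0, 0.005],
  ],
  squeeze=20,
)

```text
time: 24.2
tcp_pos: [606.5, -14.1, 134.1]
eef_rot: [-1.571, 0.0, -0.372]
contact_force: [-2.9, 1.5, 1.8]
grip_width: 11.1
```

```bash
python3 c.py; python3 b2.py|head -22
```

```text
t 24.2 tcp [606.5 -14.1 134.1] rot [-1.571  0.    -0.372] F [-2.85  1.46  1.82] M [0.232 0.572 0.   ] w 11.1 j [-0.4   0.61  0.48  1.75 -0.36  0.87 -0.12]
Ftool [-3.19 -1.82  0.32] Mtool [ 0.008 -0.     0.617] theta 3.142 j7tau -0.026137802051380277
262 ooooooooo...............................
263 ooooooooo...............................
264 ooooooooo...............................
265 ooooooooo............................oo.
266 oooooooooo...........................o..
267 oooooooooo........................###...
268 ooooooooooo.....................########
269 ooo.oooooooo.....................#######
270 o.oo.ooooo..#.....................####..
271 o.oooooo..###.....................###...
272 oo.o.oo.######..........................
273 oooooo.#####............................
274 oooooo..##..............................
275 oooo.oo.#......oo..........#............
276 oooo.oo.......o.o..........##...........
277 oooooooo......ooo...........#...........
278 oooooooo......oooo....####..............
279 .ooooooo......oooo.#########............
280 ooo.oooo.....ooooo.#########............
281 oooooooo.....oooo.###########...........
282 oooooooo#....oooo.############..........
283 oooooooo.....ooooo.###########..........
```

Emit:
carry_out(
  series=[
    [0, -0.002, 0, 0, 0, 0, 0.005],
    [0, -0.002, 0, 0, 0, 0, 0.005],
    [0, -0.002, 0, 0, 0, 0, 0.005],
  ],
)

```text
time: 24.55
tcp_pos: [606.4, -14.1, 139.5]
eef_rot: [-1.571, 0.0, -0.372]
contact_force: [-0.9, 0.7, -3.5]
grip_width: 10.9
```

```bash
python3 c.py
```

```text
t 24.55 tcp [606.4 -14.1 139.5] rot [-1.571  0.    -0.372] F [-0.88  0.74 -3.45] M [ 0.209  0.137 -0.007] w 10.9 j [-0.4   0.61  0.49  1.75 -0.35  0.88 -0.13]
Ftool [-1.09  3.45  0.37] Mtool [0.145 0.007 0.203] theta 3.142 j7tau 0.019586457638069987
```

Emit:
carry_out(
  series=[
    [0, -0.001, 0, 0, 0, 0, 0.005],
    [0, -0.001, 0, 0, 0, 0, 0.005],
  ],
)

```text
time: 24.75
tcp_pos: [606.4, -14.1, 141.6]
eef_rot: [-1.571, 0.0, -0.372]
contact_force: [-0.7, 2.2, -3.4]
grip_width: 11.1
```

```bash
python3 c.py; python3 b2.py|head -22
```

```text
t 24.75 tcp [606.4 -14.1 141.6] rot [-1.571  0.    -0.372] F [-0.71  2.16 -3.36] M [ 0.258  0.228 -0.033] w 11.1 j [-0.4   0.6   0.49  1.75 -0.35  0.88 -0.13]
Ftool [-1.44  3.36  1.76] Mtool [0.157 0.033 0.307] theta 3.142 j7tau 0.00524010174558498
262 oooooooooo..............................
263 oooooooooo..............................
264 oooooooooo..........................oo..
265 oooooooooo..........................ooo.
266 ooooooooooo......................##..o..
267 oo.oooooooo......................#####..
268 ooo.ooooooo.#......................###..
269 ooooooooo..##......................##...
270 oo.oooo..#####..........................
271 oo.ooo..#####...........................
272 ooooooo###..................##..........
273 ooooooo.##......o..........####.........
274 .oo.ooo.#.....ooo...........##..........
275 oooooooo......oooo..........#...........
276 oooooooo......oooo......##..............
277 ooooo.oo......oooo...#######............
278 oo.o.ooo......ooooo..#######............
279 oo.oo.oo.....oooooo##########...........
280 oooooooo.....ooooo.###########..........
281 o.oooooo.....oooo..##########...........
282 ooooo..o#....oooo..##########...........
283 oooooooo.....ooooo.##########...........
```

Emit:
carry_out(
  series=[
    [0, -0.001, 0, 0, 0, 0, 0.005],
    [0, -0.001, 0, 0, 0, 0, 0.005],
  ],
)

```text
time: 25.0
tcp_pos: [606.3, -14.1, 143.1]
eef_rot: [-1.571, 0.0, -0.372]
contact_force: [3.2, 1.6, -16.1]
grip_width: 11.3
```

```bash
python3 c.py
```

```text
t 25.0 tcp [606.3 -14.1 143.1] rot [-1.571  0.    -0.372] F [  3.18   1.64 -16.14] M [ 0.214 -0.542 -0.035] w 11.3 j [-0.4   0.6   0.49  1.75 -0.35  0.88 -0.13]
Ftool [ 2.38 16.14  2.69] Mtool [ 0.396  0.035 -0.427] theta 3.142 j7tau 0.004944221436744556
```

Emit:
carry_out(
  series=[
    [0, 0.001, 0, 0, 0, 0, 0.005],
    [0, 0, 0, 0, 0, 0, 0.015],
    [0, 0, 0, 0, 0, 0, 0.03],
    [0, 0, 0, 0, 0, 0, 0.05],
    [0, 0, 0, 0, 0, 0, 0.05],
    [0, 0, 0, 0, 0, 0, 0.05],
    [0, -0.01, 0, 0, 0, 0, 0.05],
    [0, -0.02, 0, 0, 0, 0, 0.05],
    [0, -0.03, 0, 0, 0, 0, 0.05],
    [0, -0.03, 0, 0, 0, 0, 0.05],
    [-0.03, 0, 0, 0, 0, 0, 0.05],
    [-0.03, 0, 0, 0, 0, 0, 0.05],
    [-0.03, 0, 0, 0, 0, 0, 0.05],
    [0, 0, 0, 0, 0, 0, 0.05],
    [0, 0, 0, 0, 0, 0, 0.05],
    [0, 0, 0, 0, 0, 0, 0.05],
  ],
)

```text
time: 26.6
tcp_pos: [523.9, 18.1, 233.3]
eef_rot: [-1.57, -0.002, -0.372]
contact_force: [1.4, 1.0, 0.2]
grip_width: 49.9
```

```bash
python3 c.py; python3 b2.py | head -20; python3 - <<'E'
from h import *
im=viewer.snapshot('scene')[220:320,290:420]; cv2.imwrite('pics/s9.png',cv2.resize(im,None,fx=6,fy=6,interpolation=cv2.INTER_CUBIC))
P=np.array([605.7,-14.3]); u=np.array([.3626,.932])*28
for z in(140,161,167): print(z,((proj('scene',[[*(P+s*u),z] for s in(-1,1)])-[290,220])*6).round().tolist())
E
```

```text
t 26.6 tcp [523.9  18.1 233.3] rot [-1.57  -0.002 -0.372] F [1.37 0.98 0.16] M [-0.07   0.062 -0.003] w 49.9 j [-0.57  0.34  0.56  1.89 -0.22  0.97 -0.28]
Ftool [ 0.92 -0.15  1.41] Mtool [-0.088  0.003  0.032] theta 3.142 j7tau 0.000152862339746207
262 oooooooooooooooooooo###########.oooooo..
263 ooooooooooooooooooo.###########.ooooo...
264 ooooooooooooooooo..##########.##.ooooo..
265 ooooooooooooooo..##########.#####.ooooo.
266 ooooooooooooo...#########...#######.....
267 oooooooooooo..###########...##########..
268 oooooooooo..#########..##...############
269 oooooooo..##########....#...############
270 ooooooo.##########...ooo...#############
271 ooooooo##########..oooo....####.#.######
272 oooooo..######...oooooo....######..#####
273 ooooooo..###....ooooooo....######.######
274 ooo.oo........ooooooooo.....o.##########
275 o....o.o.......oooooooo.....o...########
276 o..oo.o.......oooooooo...#.oo......###.#
277 o..o.ooo........oooo..#####.........ooo.
278 .o...ooo......o..oo..#######.......ooooo
279 o.oooooo.....ooooo.##########.o...oooooo
280 oooooooo.....ooooo.##########..ooooooooo
281 oooooooo.....oooo..##########..ooooooooo
140 [[322.0, 350.0], [451.0, 277.0]]
161 [[324.0, 321.0], [455.0, 247.0]]
167 [[325.0, 313.0], [457.0, 238.0]]
```

View pics/s9.png

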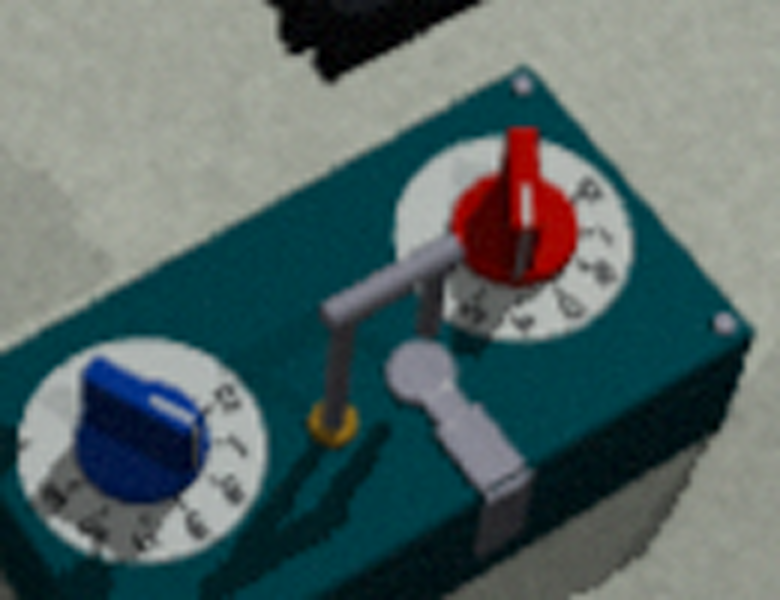

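The last picture shows the shackle bar's ends at about (325, 308) and (460, 240). That matches a bar height of 167 mm, which is fully open, and the gripper is well clear of it.

```bash
python3 -c "
from h import *
ticket.job_done()"
```

```text
the job is handed in; nothing more can be done
```

The box is unlocked and the job is handed in at about 27 s of the 72 s limit; no verdict came back.

- **Red dial:** I turned it up from about 1.31 rad and it caught near 2.29. The torque rose to 0.28 N m, so I eased off. The camera showed the shackle about 1 px higher, which matches 4.5 mm.
- **Blue dial:** I turned it down from about 2.24 rad and it caught near 1.05. The torque rose to 0.27 N m, so I eased off. The shackle stood about 3 px above its locked position, roughly 14 mm.
- **Shackle:** I drew it up about 27 mm to the end stop, where the pull reached 16 N for a moment. I eased back 1 mm, let go and moved the gripper clear. The last picture puts the bar at about 167 mm, which is 42 mm up and fully open. The wrist force read near zero.

**Checks that disagreed**
- **Fingertip height:** The real fingertips stand about 29 mm higher than the stated geometry says. My first close on the red dial therefore missed the bar. Feeling for its top with closed fingers pressed it with 44 N, well under the 120 N wrist limit. I corrected the heights after that.
- **Red dial's reverse stop:** Turning back about 0.17 rad from the catch gave only 0.08 N m, so I never clearly felt a stop that way. The shackle's rise and the blue dial catching afterwards both show that red had caught.
- **Loose objects:** I did not measure the tape measure, offcut and sanding block again at the end, but the arm never went near them at low height.

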